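Seat a label roll in the printer and latch the cover

ROBOT

A 6-joint arm with a two-finger parallel gripper is mounted at the origin on a cart in front of the work surface, level with it; the furniture and walls round the work are solid. World frame = base frame: x ahead of the robot, y to its left, z up, the work surface at z = 0. Lengths are in m, angles in rad, forces in N, time in s.
With the tool pointing down it reaches from about 0.2 to 0.875 m from the base axis. Payload 3.4 kg.
Tool frame: the origin (TCP) lies on the centre line of the jaws, within the pads' length; the fingertips stand 8 mm ahead of it and the grasp point (between the pads) lies 11 mm behind it (robot.tip_reach is the distance from the TCP to the fingertips, in m); z points along the fingers, y is the line along which they close (so a half turn about z gives the same grasp; the last joint's range is limited). The gripper opens to 94 mm and grips with 3 to 60 N. Pads are 16 mm wide; open, the fingers measure 119 mm over their backs; the gripper's body (75 mm by 177 mm) begins 78 mm behind the grasp point.
Start: joints at [1.127, 0.276, 1.505, -0, 1.361, -0.121], TCP at [0.182, 0.545, 0.189] pointing down, gripper open.
Joint ranges: [-2.89, 2.89], [-0.75, 2.08], [0.22, 2.7], [-1.18, 4.32], [0.11, 2.71], [-2.7, 2.7]. Speed limits (rad/s): [2.57, 2.57, 3.14, 3.14, 3.14, 3.14].

INTERFACE

Orientations are given as a unit quaternion [x, y, z, w].
In Python, from rig import robot gives the robot as it stands.
- The arm moves only by the tool send_rows, never from a script. Its argument "commands" is a list of rows, each an object with "xyz": the shift along the world's x, y, z scaled (see below), a list of three; "turn": the turn, a rotation vector about the world's x, y, z scaled (see below), a list of three. A call has 1 to 10 rows; each row shifts and turns the commanded pose from where the row before left it; what a row does not reach is not made up. The controller multiplies each number of a shift by 4 cm and each number of a turn by 180 degrees. A row lasts 1/12 s, in which the tool goes at most 41.7 mm and 7.16 degrees, less where a joint would pass 70% of its speed; a pose out of reach is approached as far as the arm can. A call with a number of a shift or a turn outside -1 to 1 is refused whole. A call with a gripper value outside its range is refused whole. "fingers" is the opening, from -1 (shut) to 1 (fully open), set as the call begins (left out, the last holds). The fingers move at their own pace and stop on an object; the grip force is fixed at half the most. Time passes only in rows, so rows that do not move let the fingers close. It gives the time, the measured TCP pose, the force, the opening and the grip force at its end, in the units of the state.
- robot.get_obs(): the state, without advancing time (a new reading comes with each control period).
- robot.get_image(name): name is "side" or "top"; returns (picture, depth): 480x640x3 uint8, red, green, blue; 480x640 float32, m along the optical axis (not along the pixel's ray), 0 where there is no reading.
- robot.camera_model(name): a dict with "vertical_fov" (degrees; the focal length in pixels is half the picture's height over the tangent of half this angle, whatever the lens; pixels are square), "cx", "cy" (the principal point, pixels), "position" and "attitude" of the camera in the world. Camera axes: x right, y down, z forward; pixel columns grow to the right and rows downward; lengths in m; the calibration is good to about 2 mm. A picture is of the moment at which its call begins. camera_model takes no time and is no camera call.
- robot.sign_off(): hands the job in; it is judged then, once.
The state is a dict: "time_s": time; "joint_positions": joint angles; "joint_vel": joint speeds; "tau": joint torques, N m; "ee_pos": TCP position; "tool_rot": TCP orientation; "force": force on the tool from outside, world axes, zero at the start; "moment": the same for the moment, N m; "gripper_width": finger opening in m; "grasp_force": force on a finger pad.
Only numpy, scipy, OpenCV 4.12 (cv2) and the standard library are available. Lean on these libraries where they do the work, as an engineer would, in place of code of your own. Each camera call takes 0.05 s, during which the arm holds its last target. There are 200 camera calls.

TASK

A new roll of labels has been dropped loosely into the open label printer. Slide the roll sideways until it sits home against the clamped stop plate on its right, wherever that plate was left, and bring the sliding width guide up until it just touches the other side of the roll, feeling for contact so that the roll is not squeezed hard; then swing the cover over and press it down until its catches snap and hold it shut. Leave the tape, marker and box cutter beside the printer alone.

Things in the scene. Friction and masses are not known exactly. Their poses are not given: they have to be found in the camera images.
- printer: Label printer, fixed; origin under its centre, x from its front to its hinge at the back, y to its left, z up. Dark base 156 deep (x -84 to 72), 192 wide, walls 78 mm high, open on top; light grey hinged cover. Two rollers along y (x -30 and 22) carry the roll. The bay reaches from the right wall (y = -74) to the left wall (y = 88).
- roll: Loose roll of white labels, 80 mm across, 48 mm wide, solid, about 0.2 kg, lying in the bay with its axis along the printer's y, at the printer's x = -4, z = 62 mm. Origin: its centre; its own y is its axis. It starts 5 to 22 mm short of the stop plate; home, its right face lies on the plate (its centre 24 mm from the plate's face).
- stop_plate: Stop plate on the roll's right: upright grey plate 60 mm long (x), 5 mm thick, 32 to 100 mm above the worktop, at the printer's x = -4 mm. It is clamped where the last user left it, its face somewhere from y = -66 to -54 mm of the printer, and does not move. Origin: middle of the face on which the roll seats, 60 mm above the worktop. Axes as the printer's; the bay and roll lie on its +y side.
- guide: Sliding width guide on the roll's left: upright grey plate 50 mm long (x), 5 mm thick, standing 34 to 100 mm above the worktop (top 14 mm only 34 mm long), at the printer's x = -4 mm. Origin: middle of its inner face (the one that meets the roll), 60 mm above the worktop; the plate's 5 mm lie on its own +y side, away from the roll. Axes as the printer's.
- guide_slide (a joint): Slide of the width guide, in m: 0 = fully out (inner face at the printer's y = 62 mm), growing to 0.1 as it moves right, towards the roll and stop plate; inner face at y = 0.062 - value. Stiff, about 3 N; it stays where it is left.
- cover (a joint): Hinged cover, in rad: 0 = shut, about 1.57 = upright. Hinge axis: the printer's y at x = 66, z = 78 mm. Shut, it reaches 152 mm forward, 192 mm wide; top 36 mm above hinge level, over the front 55 mm sloping down to 14 mm at the front edge. Below about 0.9 rad it sinks by itself and stops on the catches at about 0.1 rad; about 10 N at the front snaps it past them.
- cover_hinge (a point): On the cover's hinge axis, at mid width, 78 mm above the worktop. Two catch pins near the cover's front corners stand 16 mm proud of its rim, into the bay when shut.
- cover_front (a point): On the cover's outer face at mid width, 140 mm from the hinge axis and 12 mm from the front edge, where it is pressed (17.5 mm above hinge level when shut).
- tape: Bystander: roll of masking tape lying flat, 103 mm across, 25 mm high; origin under its centre.
- marker: Bystander: marker pen 135 mm long, 17 mm thick, lying along its own y; origin under its centre.
- box_cutter: Bystander: box cutter 172 x 27 x 18 mm, lying along its own y; origin under its centre.

How it is judged:
By the outcome, as a careful person would: the job done as asked, in the order asked, and still so for the second after the job is handed in, with the robot touching nothing.
It also fails if it takes over 48 s, if anything falls off the work surface, if the arm or the gripper's body presses on something with over 40 N, if the wrist force passes 120 N, or if a joint passes its speed limit or range.

## Working session

There is one attempt and no reset: what is moved stays moved. The work goes in short steps, Python scripts to look and compute and a tool call to move; the robot and the scene stay as the last step left them, time stands still between calls to the robot, and variables do not carry over. Pictures are saved under pics/ and viewed, at most 10 in all, crops included, and the job is handed in when it is done.

Besides the shell and the picture viewer there is one more tool, called after "Call:" as name([rows], argument=value, ...), one row to a line, values as JSON. send_rows: Moves the arm, as the interface text tells. Its arguments: {"type":"object","properties":{"commands":{"type":"array"},"fingers":{"type":"number"}},"required":["commands"]}

```bash
mkdir -p pics; ls; cat > h.py <<'E'
import numpy as np,cv2
from scipy.spatial.transform import Rotation as R
from rig import robot
def cam(n):
    m=robot.camera_model(n); a=np.array(m["attitude"],float)
    Rm=R.from_quat(a).as_matrix() if a.size==4 else a.reshape(3,3)
    return 240/np.tan(np.radians(m["vertical_fov"])/2),m["cx"],m["cy"],np.array(m["position"]),Rm
def cloud(n,d):
    f,cx,cy,p,Rm=cam(n); v,u=np.mgrid[:480,:640]
    return np.stack([(u-cx)/f*d,(v-cy)/f*d,d],-1)@Rm.T+p
E
python3 - <<'E'
from h import *
for n in("top","side"):
    im,d=robot.get_image(n); cv2.imwrite(f"pics/{n}0.png",im[...,::-1]); np.save(n+"0.npy",d); print(robot.camera_model(n))
print(robot.get_obs())
E
```

```text
pics
{'vertical_fov': 50.73417196465177, 'cx': 321.35386485234363, 'cy': 245.91481830193314, 'position': array([0.47855815, 0.21051671, 1.00681456]), 'attitude': array([-0.69979122,  0.71368238, -0.02598044,  0.0165749 ])}
{'vertical_fov': 45.749323360007395, 'cx': 312.2179330653481, 'cy': 234.98308253602465, 'position': array([0.30053716, 0.73840714, 0.87487812]), 'attitude': array([-0.18340122,  0.93430353, -0.29801321,  0.06803704])}
{'time_s': 0.1, 'joint_positions': array([ 1.12700578e+00,  2.76496847e-01,  1.50596019e+00, -1.58323967e-06,
        1.36069244e+00, -1.21031810e-01]), 'joint_vel': array([ 2.11390620e-03, -6.71961893e-04, -1.06933000e-03,  4.54812164e-05,
       -8.88505759e-04,  7.08081693e-04]), 'tau': array([ 2.40611016e-04, -4.05457485e+01, -2.37780797e+01,  7.02679879e-02,
        2.99562828e-02, -5.30964269e-05]), 'ee_pos': array([0.18218233, 0.54483556, 0.18852963]), 'tool_rot': array([ 1.60679595e-01,  9.87006313e-01, -7.47794371e-04, -2.16179011e-04]), 'force': array([-0.27932928,  0.72837937,  0.16776733]), 'moment': array([ 0.03004855, -0.02680409,  0.02146258]), 'grasp_force': 0.0, 'gripper_width': 0.09400069212208617}
```

View pics/top0.png

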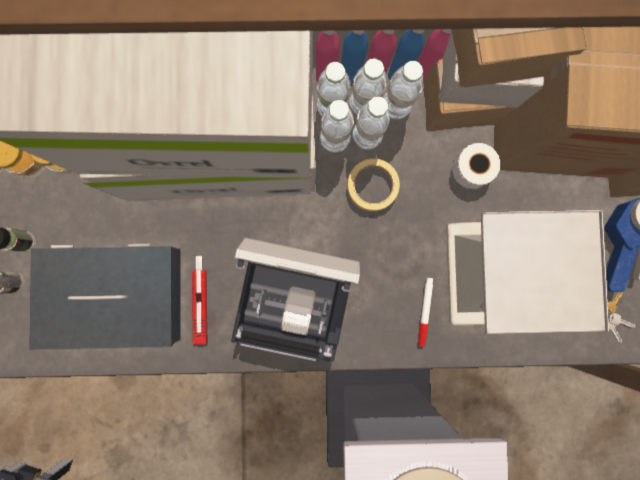

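View pics/side0.png

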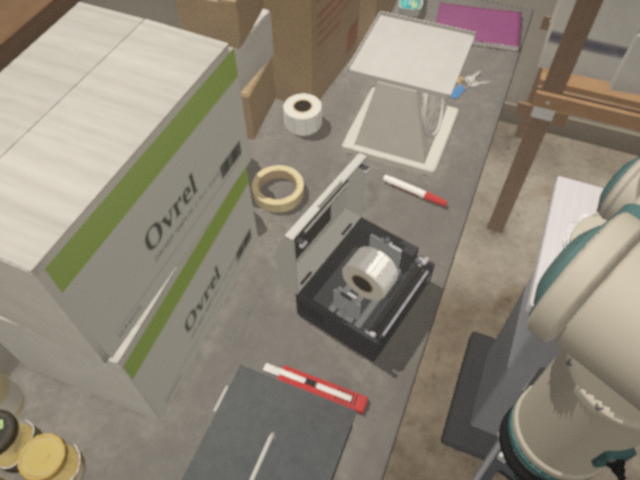

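The top view shows the printer around (292,305), with its cover open towards the back at (297,262) and the roll at (297,310). The cutter is at (199,300), the marker at (426,312) and the tape at (373,185). The side view agrees with this.

```bash
python3 - <<'E'
from h import *
a=cv2.imread("pics/top0.png")[230:370,220:375]; cv2.imwrite("pics/topc.png",cv2.resize(a,None,fx=4.2,fy=4.2,interpolation=cv2.INTER_CUBIC))
a=cv2.imread("pics/side0.png")[150:365,270:450]; cv2.imwrite("pics/sidec.png",cv2.resize(a,None,fx=2.79,fy=2.79,interpolation=cv2.INTER_CUBIC))
d=np.load("top0.npy");P=cloud("top",d)
sub=P[230:375,220:375].reshape(-1,3)
z=sub[:,2]; print(np.histogram(z,bins=np.arange(-.01,.3,.01)))
m=(z>.070)&(z<.086)
rect=cv2.minAreaRect((sub[m][:,:2]*1000).astype(np.float32)); print(rect)
E
```

```text
(array([2337, 8025, 2334,  708,  469,  132,  705,  516, 1975,  743,  458,
        643,    9,    1,    0,    1,    0,    1,  116,  253,  282,  276,
        308,  624,  916,    5,    0,    0,    0,    0]), array([-0.01,  0.  ,  0.01,  0.02,  0.03,  0.04,  0.05,  0.06,  0.07,
        0.08,  0.09,  0.1 ,  0.11,  0.12,  0.13,  0.14,  0.15,  0.16,
        0.17,  0.18,  0.19,  0.2 ,  0.21,  0.22,  0.23,  0.24,  0.25,
        0.26,  0.27,  0.28,  0.29]))
((415.8750915527344, 256.0598449707031), (192.28077697753906, 152.74034118652344), 77.01187896728516)
```

View pics/topc.png

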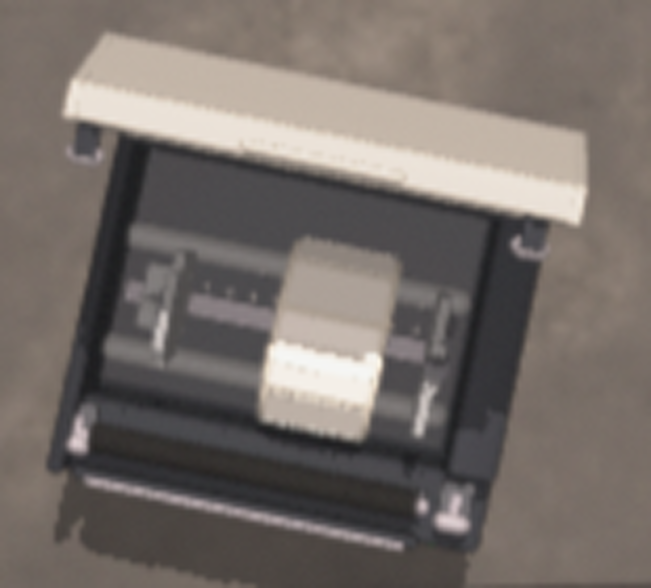

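View pics/sidec.png

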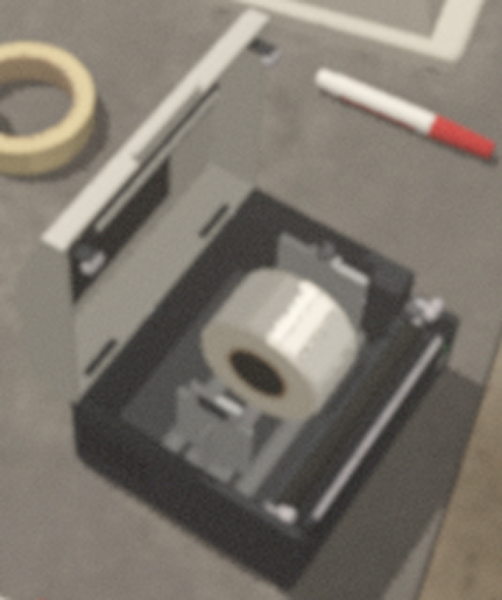

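The crops show the roll in mid bay, the guide on the left (cropped top view, 165,310), the stop plate on the right (435,350), and the cover upright at the back. Next I measure these in the printer frame.

```bash
cat >> h.py <<'E'
yaw=np.radians(77.012-90); ex=np.array([np.cos(yaw),np.sin(yaw),0]);ey=np.array([-np.sin(yaw),np.cos(yaw),0])
O=np.array([.41588,.25606,0])+.0076*ex
M=np.stack([ex,ey,[0,0,1]],1)
def loc(P): return (P-O)@M
E
python3 - <<'E'
from h import *
print(O,ex)
for n in("top","side"):
    Q=loc(cloud(n,np.load(n+"0.npy")))*1000; q=Q.reshape(-1,3); x,y,z=q.T
    def s(name,m): 
        print(n,name,m.sum(),*[np.round(np.percentile(q[m][:,k],[2,10,50,90,98]),1) for k in range(3)] if m.sum()>5 else '')
    b=(x>-110)&(x<90)&(abs(y)<105)
    s("wall",b&(z>70)&(z<84)&(x<60))
    s("high",b&(z>86)&(z<110)&(x<45))
    s("roll",b&(z>86)&(z<110)&(abs(y+6)<34)&(abs(x+4)<30))
    s("plate",b&(z>86)&(z<105)&(y<-42)&(y>-75)&(x<45))
    s("guide",b&(z>86)&(z<105)&(y>25)&(x<45))
    s("cover",(abs(y)<100)&(x>-20)&(x<130)&(z>120)&(z<260))
    s("covertop",(abs(y)<100)&(x>-20)&(x<130)&(z>200)&(z<260))
E
```

```text
[0.42328557 0.25435192 0.        ] [ 0.97441716 -0.22474698  0.        ]
top wall 2207 [-82.6 -79.2 -45.3  35.1  51.6] [-94.4 -88.3 -17.2  90.5  94.6] [71.1 74.  77.9 80.8 82.5]
top high 1217 [-34.7 -27.7  -1.9  23.   29. ] [-60.5 -44.1 -13.6   9.7  58.5] [ 87.   90.1 100.3 104.6 106.7]
top roll 904 [-32.5 -27.1  -3.   20.2  24.9] [-36.  -32.1 -12.8   6.4  10.2] [ 90.2  93.4 100.8 104.6 106. ]
top plate 96 [-31.6 -26.9   4.2  21.2  25.5] [-63.8 -61.2 -58.3 -55.9 -55.7] [ 88.3  91.9 100.9 103.6 104.6]
top guide 91 [-26.9 -19.3  -2.8  14.7  20.3] [54.7 54.9 57.2 59.5 60.8] [ 86.3  88.1  99.7 102.6 104.1]
top cover 2783 [ 57.1  69.5  83.3  99.1 102.6] [-92.6 -79.6  -0.2  80.7  92. ] [177.4 186.1 223.2 232.2 237.6]
top covertop 2129 [56.1 68.8 79.2 90.5 93. ] [-92.3 -79.9  -0.5  81.8  92. ] [201.7 207.5 229.3 232.6 238. ]
side wall 2880 [-83.2 -79.1 -38.5  33.4  54.1] [-92.  -84.7   7.   94.6  96.8] [70.6 72.7 77.  80.3 82.9]
side high 1562 [-34.2 -28.9  -6.2  18.9  26.2] [-59.  -55.5 -10.7  56.   61.2] [ 86.6  89.1  98.4 103.4 106. ]
side roll 1055 [-33.  -28.7  -7.5  17.7  24.3] [-35.  -29.8  -7.9  11.3  12.7] [ 87.4  90.9  99.3 103.6 105. ]
side plate 246 [-31.8 -27.4  -4.2  20.6  25.5] [-60.4 -58.9 -55.6 -54.2 -53.5] [ 86.3  88.5  97.2 102.1 104. ]
side guide 161 [-24.  -19.2  -4.   11.3  16.5] [56.  57.2 60.2 61.6 62.7] [ 86.4  87.6  96.9 101.1 102.6]
side cover 3060 [ 56.2  68.1  75.3  98.7 100.1] [-93.1 -91.5  14.9  96.5  97.2] [122.1 130.2 209.9 231.3 236.8]
side covertop 1667 [54.4 67.5 71.6 79.4 82.4] [-91.4 -76.   21.   93.4  96.8] [203.6 211.1 229.2 232.3 237.7]
```

Call:
send_rows([
  {"xyz":[0.34,-0.357,0],"turn":[0,0,0.0305]},
  {"xyz":[0.34,-0.357,0],"turn":[0,0,0]},
  {"xyz":[0.34,-0.357,0],"turn":[0,0,0]},
  {"xyz":[0.34,-0.357,0],"turn":[0,0,0]},
  {"xyz":[0.34,-0.357,0],"turn":[0,0,0]},
  {"xyz":[0.34,-0.357,0],"turn":[0,0,0]},
  {"xyz":[0.34,-0.357,0],"turn":[0,0,0]},
  {"xyz":[0.34,-0.357,0],"turn":[0,0,0]},
  {"xyz":[0.34,-0.357,0],"turn":[0,0,0]},
], fingers=-1)

```text
time_s: 0.85
ee_pos: [0.3052, 0.4158, 0.1889]
tool_rot: [0.113, 0.994, -0.0, -0.0]
force: [-0.1, 0.1, -0.0]
gripper_width: 0.0375
grasp_force: 0.0
```

Call:
send_rows([
  {"xyz":[0.34,-0.357,0],"turn":[0,0,0]},
  {"xyz":[0.34,-0.357,0],"turn":[0,0,0]},
  {"xyz":[0.34,-0.357,0],"turn":[0,0,0]},
  {"xyz":[0.34,-0.357,0],"turn":[0,0,0]},
  {"xyz":[0.34,-0.357,0],"turn":[0,0,0]},
  {"xyz":[0.34,-0.357,0],"turn":[0,0,0]},
  {"xyz":[0.34,-0.357,0],"turn":[0,0,0]},
  {"xyz":[0.34,-0.357,0],"turn":[0,0,0]},
  {"xyz":[0.34,-0.357,0],"turn":[0,0,0]},
  {"xyz":[0,0,0],"turn":[0,0,0]},
])

```text
time_s: 1.68
ee_pos: [0.4293, 0.286, 0.1888]
tool_rot: [0.115, 0.993, -0.001, 0.0]
force: [0.3, -0.4, 0.2]
gripper_width: 0.0005
grasp_force: 0.0
```

```bash
python3 - <<'E'
from h import *
o=robot.get_obs();print(o["time_s"],loc(o["ee_pos"])*1000,o["tool_rot"],o["gripper_width"],o["force"])
r=R.from_quat(o["tool_rot"]).as_matrix();print(np.degrees(np.arctan2(r[1,1],r[0,1])))
for n in("top","side"):
    q=loc(cloud(n,np.load(n+"0.npy"))).reshape(-1,3)*1000
    m=(q[:,2]>250)&(abs(q[:,1])<130)&(q[:,0]>105)&(q[:,0]<600)
    print(n,m.sum(),np.percentile(q[m],[0,1,50,99],axis=0).round() if m.any() else '')
E
```

```text
1.6833 [ -1.30492362  32.22737768 188.82741609] [ 1.14665275e-01  9.93403743e-01 -7.99499265e-04  4.89412915e-04] 0.00045004001361430485 [ 0.27881998 -0.44001996  0.2467604 ]
76.83130734899011
top 23507 [[ 189. -130.  250.]
 [ 191. -123.  269.]
 [ 270.   57.  440.]
 [ 330.  129.  593.]]
side 16078 [[ 188. -130.  250.]
 [ 190. -111.  256.]
 [ 238.   77.  437.]
 [ 536.  129.  440.]]
```

Call:
send_rows([
  {"xyz":[0,0,-0.34],"turn":[0,0,0]},
  {"xyz":[0,0,-0.34],"turn":[0,0,0]},
  {"xyz":[0,0,-0.34],"turn":[0,0,0]},
  {"xyz":[0,0,-0.34],"turn":[0,0,0]},
  {"xyz":[0,0,-0.34],"turn":[0,0,0]},
  {"xyz":[0,0,-0.34],"turn":[0,0,0]},
  {"xyz":[0,0,-0.34],"turn":[0,0,0]},
  {"xyz":[0,0,-0.34],"turn":[0,0,0]},
  {"xyz":[0,0,-0.34],"turn":[0,0,0]},
  {"xyz":[0,0,0],"turn":[0,0,0]},
])

```text
time_s: 2.52
ee_pos: [0.4244, 0.2878, 0.0643]
tool_rot: [0.113, 0.994, -0.001, -0.003]
force: [-1.1, 0.5, 0.4]
gripper_width: 0.0005
grasp_force: 0.0
```

Call:
send_rows([
  {"xyz":[-0.0124,-0.0536,0],"turn":[0,0,0]},
  {"xyz":[-0.0124,-0.0536,0],"turn":[0,0,0]},
  {"xyz":[-0.0124,-0.0536,0],"turn":[0,0,0]},
  {"xyz":[-0.0124,-0.0536,0],"turn":[0,0,0]},
  {"xyz":[-0.0124,-0.0536,0],"turn":[0,0,0]},
  {"xyz":[-0.0124,-0.0536,0],"turn":[0,0,0]},
  {"xyz":[-0.0124,-0.0536,0],"turn":[0,0,0]},
  {"xyz":[-0.0124,-0.0536,0],"turn":[0,0,0]},
  {"xyz":[-0.0124,-0.0536,0],"turn":[0,0,0]},
  {"xyz":[-0.0124,-0.0536,0],"turn":[0,0,0]},
])

```text
time_s: 3.35
ee_pos: [0.4224, 0.2668, 0.067]
tool_rot: [0.113, 0.994, 0.0, 0.0]
force: [-0.3, 0.4, 1.1]
gripper_width: 0.0006
grasp_force: 0.5
```

Call:
send_rows([
  {"xyz":[-0.0112,-0.0488,0],"turn":[0,0,0]},
  {"xyz":[-0.0112,-0.0488,0],"turn":[0,0,0]},
])

```text
time_s: 3.52
ee_pos: [0.4213, 0.2627, 0.0669]
tool_rot: [0.113, 0.994, 0.0, 0.0]
force: [0.7, 1.0, 1.3]
gripper_width: 0.0002
grasp_force: 0.5
```

Call:
send_rows([
  {"xyz":[-0.0056,-0.0244,0],"turn":[0,0,0]},
  {"xyz":[0,0,0],"turn":[0,0,0]},
])

```text
time_s: 3.68
ee_pos: [0.4212, 0.262, 0.0669]
tool_rot: [0.113, 0.994, 0.0, 0.0]
force: [-0.6, 1.8, 0.3]
gripper_width: 0.0005
grasp_force: 0.7
```

Call:
send_rows([
  {"xyz":[-0.0056,-0.0244,0],"turn":[0,0,0]},
  {"xyz":[0,0,0],"turn":[0,0,0]},
])

```text
time_s: 3.85
ee_pos: [0.4213, 0.2617, 0.067]
tool_rot: [0.113, 0.994, 0.001, 0.0]
force: [1.2, 3.8, 0.3]
gripper_width: 0.0005
grasp_force: 1.7
```

Call:
send_rows([
  {"xyz":[-0.0056,-0.0244,0],"turn":[0,0,0]},
  {"xyz":[0,0,0],"turn":[0,0,0]},
])

```text
time_s: 4.02
ee_pos: [0.4214, 0.2616, 0.0671]
tool_rot: [0.114, 0.994, 0.002, 0.001]
force: [1.1, 4.9, -0.5]
gripper_width: 0.0005
grasp_force: 2.7
```

Call:
send_rows([
  {"xyz":[-0.0056,-0.0244,0],"turn":[0,0,0]},
  {"xyz":[0,0,0],"turn":[0,0,0]},
  {"xyz":[0,0,0],"turn":[0,0,0]},
])

```text
time_s: 4.27
ee_pos: [0.4216, 0.2615, 0.0672]
tool_rot: [0.114, 0.993, 0.003, 0.001]
force: [0.7, 7.9, -1.1]
gripper_width: 0.0005
grasp_force: 3.6
```

```bash
python3 - <<'E'
from h import *
o=robot.get_obs();print(o["time_s"],loc(o["ee_pos"])*1000,o["force"]@M)
im,d=robot.get_image("side"); Q=loc(cloud("side",d))*1000;q=Q.reshape(-1,3);x,y,z=q.T
m=(x>-45)&(x<40)&(z>86)&(z<104)&(abs(y)<75)
print(np.histogram(y[m],bins=np.arange(-70,75,4)))
a=im[150:365,270:450,::-1]; cv2.imwrite("pics/s1.png",cv2.resize(a,None,fx=2.79,fy=2.79,interpolation=cv2.INTER_CUBIC))
E
```

```text
4.2667 [-3.29082184  6.60799246 67.21720314] [-1.04355363  7.858731   -1.10790156]
(array([  0,   0,  12,  53,  22,  31,  24,  32,  28,  34,  23,  29,  24,
        29,  26,  44,  93,  26,   9,   5,   4,   5,  17,   1,   0,   0,
         0,   0,   0,   0,   0,  35, 114,   8,   0,   0]), array([-70, -66, -62, -58, -54, -50, -46, -42, -38, -34, -30, -26, -22,
       -18, -14, -10,  -6,  -2,   2,   6,  10,  14,  18,  22,  26,  30,
        34,  38,  42,  46,  50,  54,  58,  62,  66,  70,  74]))
```

View pics/s1.png

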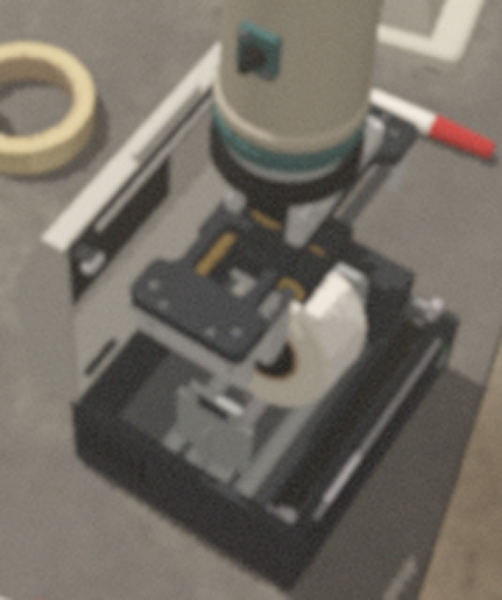

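The roll is seated against the stop plate: the tool stalled and the force rose to 7.9 N, and the roll now spans the 48 mm from the plate. I retreat and go round behind the guide.

Call:
send_rows([
  {"xyz":[0.028,0.122,0],"turn":[0,0,0]},
  {"xyz":[0.028,0.122,0],"turn":[0,0,0]},
  {"xyz":[0.028,0.122,0],"turn":[0,0,0]},
  {"xyz":[0,0,0.25],"turn":[0,0,0]},
  {"xyz":[0,0,0.375],"turn":[0,0,0]},
  {"xyz":[0,0,0.375],"turn":[0,0,0]},
  {"xyz":[0,0,0.375],"turn":[0,0,0]},
  {"xyz":[0,0,0.25],"turn":[0,0,0]},
  {"xyz":[0,0,0],"turn":[0,0,0]},
])

```text
time_s: 5.07
ee_pos: [0.4252, 0.2741, 0.1344]
tool_rot: [0.113, 0.994, 0.001, 0.002]
force: [0.1, 0.3, 0.2]
gripper_width: 0.0001
grasp_force: 0.0
```

Call:
send_rows([
  {"xyz":[0.0843,0.3654,0],"turn":[0,0,0]},
  {"xyz":[0.0843,0.3654,0],"turn":[0,0,0]},
  {"xyz":[0.0843,0.3654,0],"turn":[0,0,0]},
  {"xyz":[0.0843,0.3654,0],"turn":[0,0,0]},
  {"xyz":[0.028,0.122,0],"turn":[0,0,0]},
  {"xyz":[0,0,0],"turn":[0,0,0]},
  {"xyz":[0,0,0],"turn":[0,0,0]},
])

```text
time_s: 5.65
ee_pos: [0.438, 0.3373, 0.1312]
tool_rot: [0.113, 0.994, -0.001, -0.001]
force: [0.2, -0.6, -1.0]
gripper_width: 0.0
grasp_force: 0.0
```

```bash
python3 - <<'E'
from h import *
o=robot.get_obs();print(o["time_s"],loc(o["ee_pos"])*1000,o["force"]@M)
E
```

```text
5.65 [ -4.27610195  84.17201547 131.20047889] [ 0.31581576 -0.56158216 -0.99317277]
```

Call:
send_rows([
  {"xyz":[0,0,-0.3],"turn":[0,0,0]},
  {"xyz":[0,0,-0.3],"turn":[0,0,0]},
  {"xyz":[0,0,-0.3],"turn":[0,0,0]},
  {"xyz":[0,0,0],"turn":[0,0,0]},
  {"xyz":[-0.0169,-0.0731,0],"turn":[0,0,0]},
  {"xyz":[-0.0169,-0.0731,0],"turn":[0,0,0]},
  {"xyz":[-0.0169,-0.0731,0],"turn":[0,0,0]},
  {"xyz":[-0.0169,-0.0731,0],"turn":[0,0,0]},
  {"xyz":[-0.0169,-0.0731,0],"turn":[0,0,0]},
  {"xyz":[-0.0169,-0.0731,0],"turn":[0,0,0]},
])

```text
time_s: 6.48
ee_pos: [0.4345, 0.3192, 0.0964]
tool_rot: [0.113, 0.994, 0.0, 0.0]
force: [-0.4, -0.7, -1.0]
gripper_width: 0.0007
grasp_force: 0.0
```

Call:
send_rows([
  {"xyz":[-0.0169,-0.0731,0],"turn":[0,0,0]},
  {"xyz":[-0.0169,-0.0731,0],"turn":[0,0,0]},
  {"xyz":[-0.0169,-0.0731,0],"turn":[0,0,0]},
  {"xyz":[-0.0169,-0.0731,0],"turn":[0,0,0]},
  {"xyz":[-0.0169,-0.0731,0],"turn":[0,0,0]},
  {"xyz":[-0.0169,-0.0731,0],"turn":[0,0,0]},
  {"xyz":[-0.0169,-0.0731,0],"turn":[0,0,0]},
  {"xyz":[-0.0169,-0.0731,0],"turn":[0,0,0]},
  {"xyz":[-0.0169,-0.0731,0],"turn":[0,0,0]},
  {"xyz":[-0.0169,-0.0731,0],"turn":[0,0,0]},
])

```text
time_s: 7.32
ee_pos: [0.4276, 0.2899, 0.0959]
tool_rot: [0.113, 0.994, 0.0, 0.0]
force: [-0.5, 0.2, -0.0]
gripper_width: 0.0002
grasp_force: 0.0
```

```bash
python3 - <<'E'
from h import *
o=robot.get_obs();print(o["time_s"],loc(o["ee_pos"])*1000,o["force"]@M)
E
```

```text
7.3167 [-3.83059011 35.6432801  95.87904994] [-0.54443037  0.12503302 -0.01761996]
```

```bash
python3 - <<'E'
from h import *
im,d=robot.get_image("side"); 
Q=loc(cloud("side",d))*1000;q=Q.reshape(-1,3);x,y,z=q.T
m=(x>-45)&(x<40)&(z>86)&(z<104)&(abs(y)<75)
print(np.histogram(y[m],bins=np.arange(-70,75,4)))
a=im[150:365,270:450,::-1]; cv2.imwrite("pics/s2.png",cv2.resize(a,None,fx=2.79,fy=2.79,interpolation=cv2.INTER_CUBIC))
E
```

```text
(array([  0,   0,  24, 104,  10,   0,   0,   0,  26,  38,  39,  47,  46,
        41,  40,  47,  50,  50,  48,  54,  70,   0,   0,   0,   0,   0,
         0,   0,   0,   0,   0,  14,  96,   7,   0,   0]), array([-70, -66, -62, -58, -54, -50, -46, -42, -38, -34, -30, -26, -22,
       -18, -14, -10,  -6,  -2,   2,   6,  10,  14,  18,  22,  26,  30,
        34,  38,  42,  46,  50,  54,  58,  62,  66,  70,  74]))
```

View pics/s2.png

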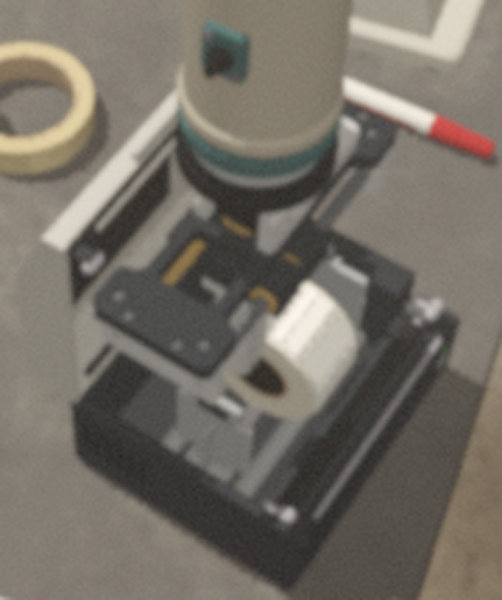

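The guide still appears at y≈58 and the roll seems to be back near its start. I check with numbers before moving again.

```bash
python3 - <<'E'
from h import *
o=robot.get_obs();print(o["time_s"],loc(o["ee_pos"])*1000,o["force"]@M,o["joint_positions"])
def prof(n,d):
    q=loc(cloud(n,d)).reshape(-1,3)*1000;x,y,z=q.T
    for x0,x1 in((-32,-22),(-10,4),(12,20)):
        print(n,x0,[(int(a),int(b.min()),int(b.max())) for a in range(-72,100,8) for b in [z[(x>x0)&(x<x1)&(y>=a)&(y<a+8)&(z>20)&(z<300)]] if len(b)>2])
for n in("top","side"):
    d0=np.load(n+"0.npy");im,d=robot.get_image(n);np.save(n+"1.npy",d);cv2.imwrite(f"pics/{n}1.png",im[...,::-1])
    print("before");prof(n,d0);print("now");prof(n,d)
E
```

```text
7.3667 [-3.97488569 35.05591126 95.8562475 ] [ 0.89432411 -0.43644485  0.51149008] [ 4.60690409e-01  2.60718948e-01  1.77510712e+00 -3.48429836e-04
  1.10629223e+00 -8.82832775e-01]
before
top -32 [(-72, 20, 32), (-64, 30, 103), (-56, 25, 100), (-48, 27, 33), (-40, 28, 100), (-32, 89, 100), (-24, 90, 101), (-16, 91, 101), (-8, 90, 100), (0, 91, 100), (8, 29, 99), (16, 22, 35), (24, 24, 34), (32, 27, 33), (40, 26, 34), (48, 26, 88), (56, 29, 89), (64, 27, 34), (72, 24, 36), (80, 20, 76), (88, 40, 82)]
top -10 [(-72, 20, 106), (-64, 102, 110), (-56, 20, 110), (-48, 20, 26), (-40, 21, 105), (-32, 101, 106), (-24, 100, 107), (-16, 99, 106), (-8, 100, 107), (0, 100, 107), (8, 21, 105), (16, 20, 25), (24, 20, 24), (32, 20, 23), (40, 20, 24), (48, 20, 103), (56, 74, 104), (64, 26, 78), (72, 20, 29), (80, 20, 74), (88, 33, 81)]
top 12 [(-72, 26, 90), (-64, 31, 103), (-56, 28, 95), (-48, 20, 33), (-40, 20, 101), (-32, 95, 103), (-24, 95, 104), (-16, 95, 104), (-8, 96, 102), (0, 94, 103), (8, 27, 100), (16, 20, 31), (24, 28, 34), (32, 27, 31), (40, 20, 30), (48, 20, 100), (56, 83, 99), (64, 25
[... 1245 characters left out ...]
, 256), (-40, 90, 255), (-32, 89, 255), (-24, 89, 254), (-16, 86, 253), (-8, 89, 299), (0, 89, 299), (8, 26, 252), (16, 25, 257), (24, 26, 259), (32, 26, 267), (40, 26, 279), (48, 27, 291), (56, 26, 255), (64, 26, 255), (72, 224, 254), (80, 221, 256), (88, 20, 255), (96, 21, 255)]
side -10 [(-64, 68, 109), (-56, 71, 253), (-48, 251, 253), (-40, 100, 104), (-32, 101, 105), (-24, 101, 105), (-16, 99, 106), (-8, 100, 104), (0, 100, 105), (8, 20, 103), (16, 20, 24), (40, 131, 263), (48, 99, 265), (56, 25, 257), (64, 26, 77), (72, 41, 77), (88, 20, 253), (96, 20, 254)]
side 12 [(8, 26, 51), (48, 249, 270), (56, 21, 254), (64, 27, 255), (72, 241, 255), (80, 241, 254), (88, 27, 255), (96, 22, 254)]
```

```bash
python3 - <<'E'
from h import *
print(robot.tip_reach)
q=loc(cloud("side",np.load("side1.npy")))*1000
x,y,z=q[...,0],q[...,1],q[...,2]
m=(x>-25)&(x<15)&(y>20)&(y<60)&(z>90)&(z<200)
v,u=np.nonzero(m);print(u.min(),u.max(),v.min(),v.max())
for a in range(90,200,5):
    k=m&(z>=a)&(z<a+5)
    if k.sum(): print(a,k.sum(),x[k].min().round(),x[k].max().round(),y[k].min().round(),y[k].max().round())
# projections of expected tip & hand
f,cx,cy,p,Rm=cam("side")
for P in([-4,35,88],[-12,47,88],[-12,47,100],[-4,58,100]):
    w=(O+M@(np.array(P)/1000.)-p)@Rm; print(P,(f*w[0]/w[2]+cx).round(1),(f*w[1]/w[2]+cy).round(1))
a=cv2.imread("pics/side1.png")[240:330,320:430]; cv2.imwrite("pics/s3.png",cv2.resize(a,None,fx=6.5,fy=6.5,interpolation=cv2.INTER_CUBIC))
E
```

```text
0.008
339 366 255 300
90 5 -20.0 12.0 59.0 60.0
95 15 -20.0 -6.0 56.0 60.0
100 12 -19.0 -7.0 56.0 59.0
110 3 -13.0 -12.0 34.0 39.0
115 4 -14.0 -12.0 29.0 41.0
120 21 -14.0 -3.0 27.0 49.0
125 26 -14.0 -3.0 26.0 50.0
130 19 -13.0 -6.0 25.0 50.0
135 21 -14.0 -6.0 26.0 50.0
140 15 -13.0 -8.0 30.0 50.0
145 16 -14.0 -10.0 27.0 50.0
150 19 -14.0 -10.0 25.0 50.0
155 12 -14.0 -12.0 28.0 47.0
160 4 -13.0 -13.0 32.0 48.0
165 2 -5.0 -3.0 49.0 50.0
170 4 -6.0 -4.0 48.0 50.0
175 4 -9.0 -6.0 48.0 50.0
180 4 -11.0 -8.0 48.0 50.0
185 6 -11.0 4.0 49.0 51.0
190 3 -14.0 -12.0 49.0 50.0
[-4, 35, 88] 355.5 285.4
[-12, 47, 88] 355.6 293.2
[-12, 47, 100] 355.9 289.4
[-4, 58, 100] 347.8 291.9
```

View pics/s3.png

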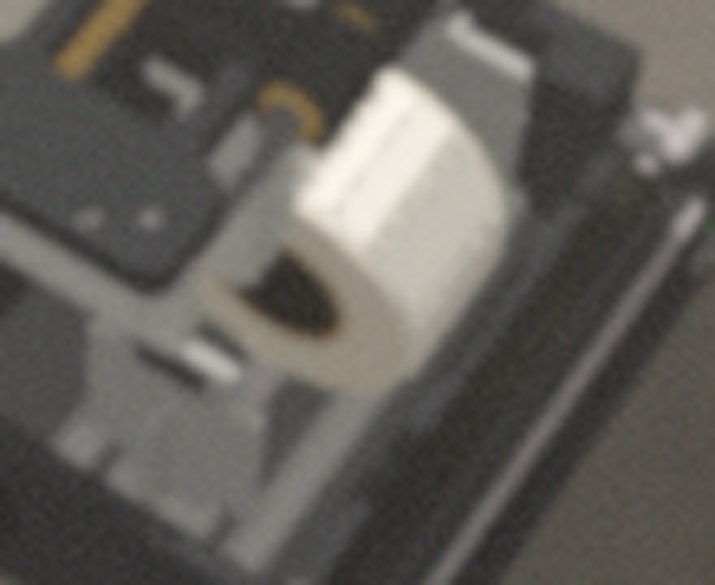

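Call:
send_rows([
  {"xyz":[0,0,0.3],"turn":[0,0,0]},
  {"xyz":[0,0,0.3],"turn":[0,0,0]},
  {"xyz":[0,0,0.3],"turn":[0,0,0]},
  {"xyz":[0,0,0.3],"turn":[0,0,0]},
  {"xyz":[0,0,0],"turn":[0,0,0]},
  {"xyz":[0,0,0],"turn":[0,0,0]},
])

```text
time_s: 7.97
ee_pos: [0.428, 0.2905, 0.1442]
tool_rot: [0.113, 0.994, 0.0, 0.001]
force: [0.2, 0.0, 0.4]
gripper_width: 0.0006
grasp_force: 0.0
```

```bash
python3 - <<'E'
from h import *
o=robot.get_obs();print(o["time_s"],loc(o["ee_pos"])*1000)
im,d=robot.get_image("side");np.save("side2.npy",d);cv2.imwrite("pics/side2.png",im[...,::-1])
q=loc(cloud("side",d))*1000
x,y,z=q[...,0],q[...,1],q[...,2]
m=(x>-35)&(x<35)&(y>0)&(y<80)&(z>108)&(z<260)
for a in range(105,260,5):
    k=m&(z>=a)&(z<a+5)
    if k.sum(): print(a,k.sum(),x[k].min().round(),x[k].max().round(),y[k].min().round(),y[k].max().round())
E
```

```text
7.9667 [ -3.50109971  36.34071206 144.24093139]
160 4 -13.0 -12.0 34.0 41.0
165 18 -13.0 -4.0 26.0 49.0
170 22 -13.0 -3.0 26.0 50.0
175 26 -14.0 -3.0 26.0 50.0
180 24 -13.0 -3.0 30.0 52.0
185 23 -13.0 -5.0 28.0 51.0
190 25 -13.0 -7.0 26.0 51.0
195 24 -14.0 -7.0 26.0 51.0
200 21 -13.0 -9.0 29.0 50.0
205 21 -13.0 -10.0 28.0 51.0
210 8 -13.0 -12.0 31.0 50.0
215 1 -13.0 -13.0 50.0 50.0
220 2 -6.0 -4.0 50.0 50.0
225 4 -8.0 -5.0 50.0 51.0
230 5 -9.0 -6.0 50.0 51.0
235 6 -12.0 4.0 50.0 52.0
240 2 -13.0 -12.0 50.0 50.0
250 4 -14.0 9.0 60.0 60.0
255 21 -16.0 9.0 58.0 62.0
```

The side view shows that the closed fingertips stand about 18 mm above the TCP (visible tip z≈162 with the TCP at 144). My push at z≈85 therefore only tipped the roll, and my sweep passed over the guide. I push again lower down.

Call:
send_rows([
  {"xyz":[-0.017,-0.073,-0.3],"turn":[0,0,0]},
  {"xyz":[0,0,-0.3],"turn":[0,0,0]},
  {"xyz":[0,0,-0.3],"turn":[0,0,0]},
  {"xyz":[0,0,-0.3],"turn":[0,0,0]},
  {"xyz":[0,0,-0.3],"turn":[0,0,0]},
  {"xyz":[0,0,-0.3],"turn":[0,0,0]},
  {"xyz":[0,0,-0.3],"turn":[0,0,0]},
  {"xyz":[0,0,-0.3],"turn":[0,0,0]},
  {"xyz":[0,0,-0.3],"turn":[0,0,0]},
  {"xyz":[0,0,0],"turn":[0,0,0]},
])

```text
time_s: 8.85
ee_pos: [0.4244, 0.2861, 0.0329]
tool_rot: [0.113, 0.994, -0.002, -0.003]
force: [-0.7, -0.1, -0.2]
gripper_width: 0.0003
grasp_force: 0.0
```

Call:
send_rows([
  {"xyz":[0,0,-0.15],"turn":[0,0,0]},
  {"xyz":[0,0,-0.15],"turn":[0,0,0]},
  {"xyz":[0,0,0],"turn":[0,0,0]},
])

```text
time_s: 9.1
ee_pos: [0.4263, 0.287, 0.023]
tool_rot: [0.113, 0.994, -0.0, -0.001]
force: [0.1, -0.9, -0.2]
gripper_width: 0.0004
grasp_force: 0.0
```

Call:
send_rows([
  {"xyz":[-0.0124,-0.0536,0],"turn":[0,0,0]},
  {"xyz":[-0.0124,-0.0536,0],"turn":[0,0,0]},
  {"xyz":[-0.0124,-0.0536,0],"turn":[0,0,0]},
  {"xyz":[-0.0124,-0.0536,0],"turn":[0,0,0]},
  {"xyz":[-0.0124,-0.0536,0],"turn":[0,0,0]},
  {"xyz":[-0.0124,-0.0536,0],"turn":[0,0,0]},
  {"xyz":[-0.0124,-0.0536,0],"turn":[0,0,0]},
  {"xyz":[-0.0124,-0.0536,0],"turn":[0,0,0]},
  {"xyz":[-0.0124,-0.0536,0],"turn":[0,0,0]},
])

```text
time_s: 9.85
ee_pos: [0.4228, 0.2681, 0.0241]
tool_rot: [0.113, 0.994, 0.0, 0.0]
force: [0.3, 1.9, 0.3]
gripper_width: 0.0004
grasp_force: 0.7
```

Call:
send_rows([
  {"xyz":[-0.0084,-0.0365,0],"turn":[0,0,0]},
  {"xyz":[-0.0084,-0.0365,0],"turn":[0,0,0]},
  {"xyz":[-0.0084,-0.0365,0],"turn":[0,0,0]},
  {"xyz":[0,0,0],"turn":[0,0,0]},
])

```text
time_s: 10.18
ee_pos: [0.4214, 0.2633, 0.0239]
tool_rot: [0.113, 0.994, -0.0, 0.0]
force: [0.7, 0.8, -0.1]
gripper_width: 0.0006
grasp_force: 0.4
```

Call:
send_rows([
  {"xyz":[-0.0056,-0.0244,0],"turn":[0,0,0]},
  {"xyz":[-0.0056,-0.0244,0],"turn":[0,0,0]},
  {"xyz":[0,0,0],"turn":[0,0,0]},
])

```text
time_s: 10.43
ee_pos: [0.421, 0.2615, 0.0238]
tool_rot: [0.113, 0.994, -0.0, -0.0]
force: [1.0, 0.8, 0.7]
gripper_width: 0.0001
grasp_force: 0.4
```

Call:
send_rows([
  {"xyz":[-0.0056,-0.0244,0],"turn":[0,0,0]},
  {"xyz":[-0.0056,-0.0244,0],"turn":[0,0,0]},
  {"xyz":[0,0,0],"turn":[0,0,0]},
])

```text
time_s: 10.68
ee_pos: [0.4204, 0.2595, 0.0238]
tool_rot: [0.113, 0.994, -0.0, -0.0]
force: [0.5, 0.5, 1.2]
gripper_width: 0.0002
grasp_force: 0.4
```

Call:
send_rows([
  {"xyz":[-0.0056,-0.0244,0],"turn":[0,0,0]},
  {"xyz":[-0.0056,-0.0244,0],"turn":[0,0,0]},
  {"xyz":[0,0,0],"turn":[0,0,0]},
])

```text
time_s: 10.93
ee_pos: [0.4206, 0.2594, 0.024]
tool_rot: [0.114, 0.993, 0.002, 0.0]
force: [0.5, 6.8, -1.6]
gripper_width: 0.0005
grasp_force: 3.1
```

Call:
send_rows([
  {"xyz":[-0.0056,-0.0244,0],"turn":[0,0,0]},
  {"xyz":[-0.0056,-0.0244,0],"turn":[0,0,0]},
  {"xyz":[0,0,0],"turn":[0,0,0]},
])

```text
time_s: 11.18
ee_pos: [0.4209, 0.2597, 0.0243]
tool_rot: [0.115, 0.993, 0.004, 0.001]
force: [1.3, 11.0, -2.7]
gripper_width: 0.0005
grasp_force: 5.9
```

```bash
python3 - <<'E'
from h import *
o=robot.get_obs();print(o["time_s"],loc(o["ee_pos"])*1000,o["force"]@M)
im,d=robot.get_image("side"); q=loc(cloud("side",d)).reshape(-1,3)*1000;x,y,z=q.T
m=(x>-45)&(x<40)&(z>86)&(z<108)&(abs(y)<75)
h=np.histogram(y[m],bins=np.arange(-70,75,4));print(list(zip(h[1].astype(int),h[0])))
for a in range(-52,8,6):
  k=(x>-10)&(x<4)&(z>86)&(z<120)&(y>a)&(y<a+6); print(a,k.sum(),np.median(z[k]))
E
```

```text
11.1833 [-3.54677582  4.6350794  24.28184945] [-1.18999998 11.05553808 -2.73399381]
[(np.int64(-70), np.int64(0)), (np.int64(-66), np.int64(0)), (np.int64(-62), np.int64(9)), (np.int64(-58), np.int64(39)), (np.int64(-54), np.int64(15)), (np.int64(-50), np.int64(19)), (np.int64(-46), np.int64(15)), (np.int64(-42), np.int64(15)), (np.int64(-38), np.int64(23)), (np.int64(-34), np.int64(13)), (np.int64(-30), np.int64(16)), (np.int64(-26), np.int64(20)), (np.int64(-22), np.int64(19)), (np.int64(-18), np.int64(17)), (np.int64(-14), np.int64(26)), (np.int64(-10), np.int64(22)), (np.int64(-6), np.int64(5)), (np.int64(-2), np.int64(0)), (np.int64(2), np.int64(0)), (np.int64(6), np.int64(0)), (np.int64(10), np.int64(0)), (np.int64(14), np.int64(5)), (np.int64(18), np.int64(4)), (np.int64(22), np.int64(0)), (np.int64(26), np.int64(0)), (np.int64(30), np.int64(0)), (np.int64(34), np.int64(0)), (np.int64(38), np.int64(0)), (np.int64(42), np.int64(0)), (np.int64(46), np.int64(0)), (np.int64(50), np.int64(0)), (np.int64(54), np.int64(2)), (np.int64(58), np.int64(13)), (np.int64(62), np.int64(4)), (np.int64(66), np.int64(0)), (np.int64(70), np.int64(0))]
-52 0 nan
-46 0 nan
-40 0 nan
-34 0 nan
-28 0 nan
-22 0 nan
-16 0 nan
-10 0 nan
-4 0 nan
2 0 nan
  return _methods._mean(a, axis=axis, dtype=dtype,
  ret = ret.dtype.type(ret / rcount)
```

Call:
send_rows([
  {"xyz":[0.0225,0.0974,0],"turn":[0,0,0]},
  {"xyz":[0.0225,0.0974,0],"turn":[0,0,0]},
  {"xyz":[0.0225,0.0974,0],"turn":[0,0,0]},
  {"xyz":[0.0225,0.0974,0],"turn":[0,0,0]},
  {"xyz":[0.0225,0.0974,0],"turn":[0,0,0]},
  {"xyz":[0,0,0.325],"turn":[0,0,0]},
  {"xyz":[0,0,0.325],"turn":[0,0,0]},
  {"xyz":[0,0,0.325],"turn":[0,0,0]},
  {"xyz":[0,0,0.325],"turn":[0,0,0]},
  {"xyz":[0,0,0.325],"turn":[0,0,0]},
])

```text
time_s: 12.07
ee_pos: [0.424, 0.2752, 0.0894]
tool_rot: [0.113, 0.994, -0.0, -0.0]
force: [-0.2, 0.0, -0.3]
gripper_width: 0.0004
grasp_force: 0.0
```

Call:
send_rows([
  {"xyz":[0,0,0.325],"turn":[0,0,0]},
  {"xyz":[0,0,0.325],"turn":[0,0,0]},
  {"xyz":[0.0843,0.3654,0],"turn":[0,0,0]},
  {"xyz":[0.0843,0.3654,0],"turn":[0,0,0]},
  {"xyz":[0.0843,0.3654,0],"turn":[0,0,0]},
  {"xyz":[0.0843,0.3654,0],"turn":[0,0,0]},
  {"xyz":[0.0225,0.0974,0],"turn":[0,0,0]},
  {"xyz":[0,0,0],"turn":[0,0,0]},
  {"xyz":[0,0,0],"turn":[0,0,0]},
])

```text
time_s: 12.82
ee_pos: [0.438, 0.3378, 0.114]
tool_rot: [0.113, 0.994, -0.001, -0.001]
force: [0.1, -0.5, -0.8]
gripper_width: 0.0002
grasp_force: 0.0
```

```bash
python3 - <<'E'
from h import *
o=robot.get_obs();print(o["time_s"],loc(o["ee_pos"])*1000,o["force"]@M)
for n in("side","top"):
  im,d=robot.get_image(n); q=loc(cloud(n,d)).reshape(-1,3)*1000;x,y,z=q.T
  m=(x>-45)&(x<40)&(z>86)&(z<108)&(abs(y)<75)
  h=np.histogram(y[m],bins=np.arange(-66,75,3));print(n,[(int(a),int(b)) for a,b in zip(h[1],h[0])])
E
```

```text
12.8167 [ -4.42463537  84.6101152  113.97487848] [ 0.22078526 -0.46825426 -0.8465285 ]
side [(-66, 3), (-63, 15), (-60, 43), (-57, 68), (-54, 44), (-51, 47), (-48, 47), (-45, 48), (-42, 48), (-39, 53), (-36, 48), (-33, 46), (-30, 43), (-27, 46), (-24, 43), (-21, 47), (-18, 42), (-15, 35), (-12, 57), (-9, 80), (-6, 44), (-3, 0), (0, 0), (3, 0), (6, 0), (9, 0), (12, 0), (15, 0), (18, 0), (21, 0), (24, 0), (27, 0), (30, 0), (33, 0), (36, 0), (39, 0), (42, 0), (45, 0), (48, 0), (51, 0), (54, 8), (57, 34), (60, 49), (63, 0), (66, 0), (69, 0)]
top [(-66, 4), (-63, 28), (-60, 52), (-57, 49), (-54, 63), (-51, 55), (-48, 63), (-45, 62), (-42, 62), (-39, 64), (-36, 60), (-33, 63), (-30, 63), (-27, 63), (-24, 63), (-21, 57), (-18, 63), (-15, 61), (-12, 61), (-9, 49), (-6, 0), (-3, 0), (0, 0), (3, 0), (6, 0), (9, 0), (12, 0), (15, 0), (18, 0), (21, 0), (24, 0), (27, 0), (30, 0), (33, 0), (36, 0), (39, 0), (42, 0), (45, 0), (48, 0), (51, 0), (54, 3), (57, 5), (60, 0), (63, 0), (66, 0), (69, 0)]
```

The roll is seated and stays there. Next I push the guide.

Call:
send_rows([
  {"xyz":[0,0,-0.3],"turn":[0,0,0]},
  {"xyz":[0,0,-0.3],"turn":[0,0,0]},
  {"xyz":[0,0,-0.3],"turn":[0,0,0]},
  {"xyz":[0,0,-0.3],"turn":[0,0,0]},
  {"xyz":[0,0,0],"turn":[0,0,0]},
  {"xyz":[-0.0169,-0.0731,0],"turn":[0,0,0]},
  {"xyz":[-0.0169,-0.0731,0],"turn":[0,0,0]},
  {"xyz":[-0.0169,-0.0731,0],"turn":[0,0,0]},
  {"xyz":[-0.0169,-0.0731,0],"turn":[0,0,0]},
  {"xyz":[-0.0169,-0.0731,0],"turn":[0,0,0]},
])

```text
time_s: 13.75
ee_pos: [0.4357, 0.3235, 0.0677]
tool_rot: [0.114, 0.994, 0.001, 0.001]
force: [0.4, 3.6, 0.3]
gripper_width: 0.0
grasp_force: 1.3
```

Call:
send_rows([
  {"xyz":[-0.0169,-0.0731,0],"turn":[0,0,0]},
  {"xyz":[-0.0169,-0.0731,0],"turn":[0,0,0]},
  {"xyz":[-0.0169,-0.0731,0],"turn":[0,0,0]},
  {"xyz":[-0.0169,-0.0731,0],"turn":[0,0,0]},
  {"xyz":[-0.0169,-0.0731,0],"turn":[0,0,0]},
])

```text
time_s: 14.17
ee_pos: [0.4323, 0.3085, 0.0673]
tool_rot: [0.113, 0.994, 0.0, 0.001]
force: [0.1, 3.6, 2.1]
gripper_width: 0.0005
grasp_force: 1.3
```

Call:
send_rows([
  {"xyz":[-0.0169,-0.0731,0],"turn":[0,0,0]},
  {"xyz":[-0.0169,-0.0731,0],"turn":[0,0,0]},
  {"xyz":[-0.0169,-0.0731,0],"turn":[0,0,0]},
  {"xyz":[-0.0169,-0.0731,0],"turn":[0,0,0]},
  {"xyz":[-0.0169,-0.0731,0],"turn":[0,0,0]},
  {"xyz":[-0.0169,-0.0731,0],"turn":[0,0,0]},
  {"xyz":[-0.0169,-0.0731,0],"turn":[0,0,0]},
  {"xyz":[-0.0169,-0.0731,0],"turn":[0,0,0]},
  {"xyz":[-0.0169,-0.0731,0],"turn":[0,0,0]},
  {"xyz":[0,0,0],"turn":[0,0,0]},
])

```text
time_s: 15.0
ee_pos: [0.4254, 0.2813, 0.0668]
tool_rot: [0.113, 0.994, -0.0, -0.0]
force: [2.3, 1.0, 1.5]
gripper_width: 0.0003
grasp_force: 0.7
```

```bash
python3 - <<'E'
from h import *
o=robot.get_obs();print(o["time_s"],loc(o["ee_pos"])*1000,o["force"]@M)
E
```

```text
15.0 [-3.98380602 26.73524767 66.77023904] [2.00227086 1.45165623 1.54433583]
```

Call:
send_rows([
  {"xyz":[-0.0112,-0.0488,0],"turn":[0,0,0]},
  {"xyz":[-0.0112,-0.0488,0],"turn":[0,0,0]},
  {"xyz":[-0.0112,-0.0488,0],"turn":[0,0,0]},
  {"xyz":[-0.0112,-0.0488,0],"turn":[0,0,0]},
  {"xyz":[-0.0112,-0.0488,0],"turn":[0,0,0]},
  {"xyz":[-0.0112,-0.0488,0],"turn":[0,0,0]},
])

```text
time_s: 15.5
ee_pos: [0.4228, 0.2702, 0.0668]
tool_rot: [0.113, 0.994, -0.0, -0.0]
force: [0.9, 2.0, 1.5]
gripper_width: 0.0004
grasp_force: 1.3
```

Call:
send_rows([
  {"xyz":[-0.0042,-0.0183,0],"turn":[0,0,0]},
  {"xyz":[-0.0042,-0.0183,0],"turn":[0,0,0]},
])

```text
time_s: 15.67
ee_pos: [0.4224, 0.2688, 0.0668]
tool_rot: [0.113, 0.994, -0.0, -0.0]
force: [0.8, 1.5, 0.0]
gripper_width: 0.0005
grasp_force: 1.3
```

Call:
send_rows([
  {"xyz":[-0.0042,-0.0183,0],"turn":[0,0,0]},
  {"xyz":[-0.0042,-0.0183,0],"turn":[0,0,0]},
])

```text
time_s: 15.83
ee_pos: [0.4221, 0.2674, 0.0668]
tool_rot: [0.113, 0.994, -0.0, -0.0]
force: [0.8, 2.2, 0.3]
gripper_width: 0.0002
grasp_force: 1.3
```

Call:
send_rows([
  {"xyz":[-0.0042,-0.0183,0],"turn":[0,0,0]},
  {"xyz":[-0.0042,-0.0183,0],"turn":[0,0,0]},
])

```text
time_s: 16.0
ee_pos: [0.4218, 0.266, 0.0668]
tool_rot: [0.113, 0.994, -0.0, -0.0]
force: [1.7, 2.5, -0.9]
gripper_width: 0.0006
grasp_force: 1.3
```

Call:
send_rows([
  {"xyz":[-0.0028,-0.0122,0],"turn":[0,0,0]},
  {"xyz":[0,0,0],"turn":[0,0,0]},
])

```text
time_s: 16.17
ee_pos: [0.4217, 0.2653, 0.0667]
tool_rot: [0.113, 0.994, -0.0, -0.0]
force: [0.8, 2.6, -1.4]
gripper_width: 0.0007
grasp_force: 1.1
```

Call:
send_rows([
  {"xyz":[-0.0028,-0.0122,0],"turn":[0,0,0]},
  {"xyz":[0,0,0],"turn":[0,0,0]},
])

```text
time_s: 16.33
ee_pos: [0.4216, 0.2649, 0.0668]
tool_rot: [0.113, 0.994, -0.0, -0.0]
force: [1.3, 2.7, -2.1]
gripper_width: 0.0006
grasp_force: 1.1
```

Call:
send_rows([
  {"xyz":[-0.0028,-0.0122,0],"turn":[0,0,0]},
  {"xyz":[0,0,0],"turn":[0,0,0]},
])

```text
time_s: 16.5
ee_pos: [0.4215, 0.2646, 0.0668]
tool_rot: [0.113, 0.994, 0.0, -0.0]
force: [1.5, 1.7, -1.6]
gripper_width: 0.0006
grasp_force: 1.4
```

Call:
send_rows([
  {"xyz":[-0.0028,-0.0122,0],"turn":[0,0,0]},
  {"xyz":[0,0,0],"turn":[0,0,0]},
])

```text
time_s: 16.67
ee_pos: [0.4215, 0.2643, 0.0668]
tool_rot: [0.113, 0.994, 0.0, -0.0]
force: [0.9, 3.6, -2.0]
gripper_width: 0.0006
grasp_force: 1.9
```

Call:
send_rows([
  {"xyz":[-0.0028,-0.0122,0],"turn":[0,0,0]},
  {"xyz":[0,0,0],"turn":[0,0,0]},
])

```text
time_s: 16.83
ee_pos: [0.4214, 0.2639, 0.0668]
tool_rot: [0.113, 0.994, 0.0, -0.0]
force: [0.6, 2.9, -3.0]
gripper_width: 0.0003
grasp_force: 2.1
```

```bash
python3 - <<'E'
from h import *
o=robot.get_obs();print(o["time_s"],loc(o["ee_pos"])*1000,o["force"]@M)
E
```

```text
16.8333 [-4.00330185  8.82953011 66.81861089] [-0.09406027  2.99176116 -3.04857269]
```

Call:
send_rows([
  {"xyz":[-0.0028,-0.0122,0],"turn":[0,0,0]},
  {"xyz":[0,0,0],"turn":[0,0,0]},
  {"xyz":[0,0,0],"turn":[0,0,0]},
])

```text
time_s: 17.08
ee_pos: [0.4214, 0.2638, 0.0668]
tool_rot: [0.113, 0.994, 0.001, -0.0]
force: [1.0, 5.8, -4.4]
gripper_width: 0.0003
grasp_force: 2.8
```

```bash
python3 - <<'E'
from h import *
o=robot.get_obs();print(o["time_s"],loc(o["ee_pos"])*1000,o["force"]@M)
for n in("side",):
  im,d=robot.get_image(n); q=loc(cloud(n,d)).reshape(-1,3)*1000;x,y,z=q.T
  m=(x>-45)&(x<40)&(z>86)&(z<108)&(abs(y)<75)
  h=np.histogram(y[m],bins=np.arange(-66,75,3));print(n,[(int(a),int(b)) for a,b in zip(h[1],h[0]) if b])
a=im[150:365,270:450,::-1]; cv2.imwrite("pics/s4.png",cv2.resize(a,None,fx=2.79,fy=2.79,interpolation=cv2.INTER_CUBIC))
E
```

```text
17.0833 [-4.000688    8.77224973 66.80312855] [-0.30134757  5.86617744 -4.41722573]
side [(-60, 21), (-57, 33), (-54, 23), (-51, 24), (-48, 25), (-45, 24), (-42, 25), (-39, 20), (-36, 25), (-33, 30), (-30, 25), (-27, 23), (-24, 23), (-21, 29), (-18, 27), (-15, 35), (-12, 37), (-9, 48), (-6, 24), (-3, 21), (0, 5), (3, 7), (6, 8), (9, 4), (12, 7), (15, 5), (18, 4), (21, 24)]
```

Contact is confirmed: the motion stalled and the force rose from about 3 N to 5.9 N. I back away, lift, and go behind the cover.

Call:
send_rows([
  {"xyz":[0.0225,0.0974,0],"turn":[0,0,0]},
  {"xyz":[0.0225,0.0974,0],"turn":[0,0,0]},
  {"xyz":[0.0225,0.0974,0],"turn":[0,0,0]},
  {"xyz":[0,0,0.2],"turn":[0,0,0]},
  {"xyz":[0,0,0.36],"turn":[0,0,0]},
  {"xyz":[0,0,0.36],"turn":[0,0,0]},
  {"xyz":[0,0,0.36],"turn":[0,0,0]},
  {"xyz":[0,0,0.36],"turn":[0,0,0]},
  {"xyz":[0,0,0.36],"turn":[0,0,0]},
  {"xyz":[0,0,0.36],"turn":[0,0,0]},
])

```text
time_s: 17.97
ee_pos: [0.4239, 0.2743, 0.1627]
tool_rot: [0.113, 0.994, -0.0, 0.0]
force: [-0.1, -0.2, -0.6]
gripper_width: 0.0007
grasp_force: 0.0
```

Call:
send_rows([
  {"xyz":[0,0,0.36],"turn":[0,0,0]},
  {"xyz":[0,0,0.36],"turn":[0,0,0]},
  {"xyz":[0,0,0.36],"turn":[0,0,0]},
  {"xyz":[0,0,0.36],"turn":[0,0,0]},
  {"xyz":[0,0,0.36],"turn":[0,0,0]},
  {"xyz":[0,0,0.36],"turn":[0,0,0]},
  {"xyz":[0,0,0.2],"turn":[0,0,0]},
  {"xyz":[0,0,0],"turn":[0,0,0]},
  {"xyz":[0,0,0],"turn":[0,0,0]},
])

```text
time_s: 18.72
ee_pos: [0.424, 0.2746, 0.2559]
tool_rot: [0.113, 0.994, 0.0, 0.0]
force: [0.4, -0.8, -0.2]
gripper_width: 0.0003
grasp_force: 0.0
```

```bash
python3 - <<'E'
from h import *
o=robot.get_obs();print(o["time_s"],loc(o["ee_pos"])*1000,o["force"]@M)
for n in("side","top"):
  im,d=robot.get_image(n); q=loc(cloud(n,d)).reshape(-1,3)*1000;x,y,z=q.T
  m=(x>-45)&(x<40)&(z>86)&(z<108)&(abs(y)<75)
  h=np.histogram(y[m],bins=np.arange(-66,75,3));print(n,[(int(a),int(b)) for a,b in zip(h[1],h[0]) if b])
  if n=="side": a=im[150:365,270:450,::-1]; cv2.imwrite("pics/s5.png",cv2.resize(a,None,fx=2.79,fy=2.79,interpolation=cv2.INTER_CUBIC))
E
```

```text
18.7167 [ -3.84976341  19.88807244 255.92953863] [ 0.6006257  -0.67673171 -0.22852373]
side [(-66, 2), (-63, 9), (-60, 54), (-57, 86), (-54, 50), (-51, 58), (-48, 56), (-45, 60), (-42, 66), (-39, 57), (-36, 62), (-33, 60), (-30, 64), (-27, 62), (-24, 60), (-21, 62), (-18, 62), (-15, 65), (-12, 68), (-9, 91), (-6, 52), (-3, 96), (0, 5)]
top [(-66, 2), (-63, 7), (-60, 12), (-57, 16), (-54, 18), (-51, 18), (-48, 20), (-45, 22), (-42, 26), (-39, 24), (-36, 23), (-33, 24), (-30, 22), (-27, 22), (-24, 23), (-21, 18), (-18, 16), (-15, 12), (-12, 7), (-9, 2)]
```

View pics/s5.png

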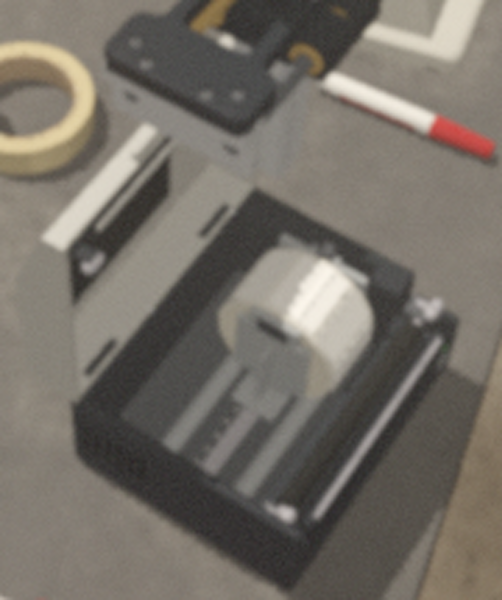

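The roll is seated at the plate (crop 300,320) and the guide lies flat against its left face (270,365), with the cover still upright. Next I move behind the cover.

Call:
send_rows([
  {"xyz":[0.259,-0.111,0],"turn":[0,0,0]},
  {"xyz":[0.259,-0.111,0],"turn":[0,0,0]},
  {"xyz":[0.259,-0.111,0],"turn":[0,0,0]},
  {"xyz":[0.259,-0.111,0],"turn":[0,0,0]},
  {"xyz":[0.259,-0.111,0],"turn":[0,0,0]},
  {"xyz":[0.259,-0.111,0],"turn":[0,0,0]},
  {"xyz":[0.259,-0.111,0],"turn":[0,0,0]},
  {"xyz":[0.259,-0.111,0],"turn":[0,0,0]},
  {"xyz":[0.259,-0.111,0],"turn":[0,0,0]},
  {"xyz":[0.259,-0.111,0],"turn":[0,0,0]},
])

```text
time_s: 19.65
ee_pos: [0.5288, 0.2299, 0.2557]
tool_rot: [0.113, 0.994, 0.0, 0.0]
force: [-0.4, -0.6, -0.6]
gripper_width: 0.0003
grasp_force: 0.0
```

Call:
send_rows([
  {"xyz":[0,0,0],"turn":[0,0,0]},
  {"xyz":[0,0,0],"turn":[0,0,0]},
])

```text
time_s: 19.82
ee_pos: [0.528, 0.2301, 0.2554]
tool_rot: [0.114, 0.994, 0.0, -0.0]
force: [0.1, 0.6, 0.1]
gripper_width: 0.0003
grasp_force: 0.0
```

```bash
python3 - <<'E'
from h import *
o=robot.get_obs();print(o["time_s"],loc(o["ee_pos"])*1000,o["force"]@M)
E
```

```text
19.8167 [ 1.07509824e+02 -7.78077197e-02  2.55400325e+02] [-0.04002714  0.55916185  0.0556427 ]
```

Call:
send_rows([
  {"xyz":[0,0,-0.3],"turn":[0,0,0]},
  {"xyz":[0,0,-0.3],"turn":[0,0,0]},
  {"xyz":[0,0,-0.3],"turn":[0,0,0]},
  {"xyz":[0,0,-0.3],"turn":[0,0,0]},
  {"xyz":[0,0,-0.3],"turn":[0,0,0]},
  {"xyz":[0,0,-0.3],"turn":[0,0,0]},
  {"xyz":[0,0,0],"turn":[0,0,0]},
])

```text
time_s: 20.4
ee_pos: [0.5253, 0.2302, 0.1815]
tool_rot: [0.113, 0.994, -0.001, -0.002]
force: [-0.3, 0.2, -0.4]
gripper_width: 0.0005
grasp_force: 0.0
```

Call:
send_rows([
  {"xyz":[-0.1,0.023,0],"turn":[0,0,0]},
  {"xyz":[-0.1,0.023,0],"turn":[0,0,0]},
  {"xyz":[-0.1,0.023,0],"turn":[0,0,0]},
  {"xyz":[-0.1,0.023,0],"turn":[0,0,0]},
  {"xyz":[-0.1,0.023,0],"turn":[0,0,0]},
  {"xyz":[-0.1,0.023,0],"turn":[0,0,0]},
  {"xyz":[-0.1,0.023,0],"turn":[0,0,0]},
])

```text
time_s: 20.98
ee_pos: [0.4996, 0.2372, 0.1845]
tool_rot: [0.113, 0.994, 0.001, 0.001]
force: [0.5, 0.6, 3.1]
gripper_width: 0.0006
grasp_force: 1.2
```

```bash
python3 - <<'E'
from h import *
o=robot.get_obs();print(o["time_s"],loc(o["ee_pos"])*1000,o["force"]@M)
E
```

```text
20.9833 [ 78.25509119   0.48332732 184.49771958] [0.4036854  0.69663751 3.08964509]
```

Call:
send_rows([
  {"xyz":[-0.146,0.034,0],"turn":[0,0,0]},
  {"xyz":[-0.146,0.034,0],"turn":[0,0,0]},
  {"xyz":[-0.146,0.034,0],"turn":[0,0,0]},
  {"xyz":[-0.146,0.034,0],"turn":[0,0,0]},
  {"xyz":[-0.146,0.034,0],"turn":[0,0,0]},
  {"xyz":[-0.146,0.034,0],"turn":[0,0,0]},
  {"xyz":[-0.146,0.034,0],"turn":[0,0,0]},
])

```text
time_s: 21.57
ee_pos: [0.4577, 0.2463, 0.1833]
tool_rot: [0.113, 0.994, -0.0, -0.001]
force: [0.4, -0.3, 1.2]
gripper_width: 0.0006
grasp_force: 0.2
```

Call:
send_rows([
  {"xyz":[-0.146,0.034,0],"turn":[0,0,0]},
  {"xyz":[-0.146,0.034,0],"turn":[0,0,0]},
  {"xyz":[-0.146,0.034,0],"turn":[0,0,0]},
  {"xyz":[-0.146,0.034,0],"turn":[0,0,0]},
  {"xyz":[-0.146,0.034,0],"turn":[0,0,0]},
  {"xyz":[-0.146,0.034,0],"turn":[0,0,0]},
  {"xyz":[-0.146,0.034,0],"turn":[0,0,0]},
])

```text
time_s: 22.15
ee_pos: [0.4172, 0.256, 0.1837]
tool_rot: [0.113, 0.994, 0.0, -0.0]
force: [-0.4, -0.4, 0.7]
gripper_width: 0.0005
grasp_force: 0.0
```

```bash
python3 - <<'E'
from h import *
o=robot.get_obs();print(o["time_s"],loc(o["ee_pos"])*1000,o["force"]@M)
im,d=robot.get_image("side"); q=loc(cloud("side",d)).reshape(-1,3)*1000;x,y,z=q.T
for a in range(-120,110,10):
  k=(x>a)&(x<a+10)&(y>70)&(y<95)&(z>50)&(z<245)
  if k.sum()>3: print(a,k.sum(),np.percentile(z[k],[10,90]).round())
E
```

```text
22.15 [ -6.26377324   0.2265912  183.70132781] [-0.34721743 -0.46910395  0.65067628]
-90 79 [55. 78.]
-80 76 [58. 78.]
-70 89 [74. 79.]
-60 50 [59. 79.]
-50 24 [63. 80.]
-40 80 [ 78. 195.]
-30 165 [ 80. 203.]
-20 118 [ 78. 202.]
-10 113 [ 78. 197.]
0 108 [ 79. 192.]
10 111 [ 78. 186.]
20 100 [ 80. 181.]
30 83 [ 77. 176.]
40 73 [ 78. 165.]
50 72 [ 78. 154.]
60 62 [ 76. 141.]
70 46 [120. 129.]
80 44 [109. 118.]
```

Call:
send_rows([
  {"xyz":[-0.146,0.034,-0.1],"turn":[0,0,0]},
  {"xyz":[-0.146,0.034,-0.1],"turn":[0,0,0]},
  {"xyz":[-0.146,0.034,-0.1],"turn":[0,0,0]},
  {"xyz":[-0.146,0.034,-0.1],"turn":[0,0,0]},
  {"xyz":[-0.146,0.034,-0.1],"turn":[0,0,0]},
  {"xyz":[-0.146,0.034,-0.1],"turn":[0,0,0]},
  {"xyz":[0,0,0],"turn":[0,0,0]},
  {"xyz":[0,0,0],"turn":[0,0,0]},
])

```text
time_s: 22.87
ee_pos: [0.3824, 0.264, 0.1594]
tool_rot: [0.113, 0.994, -0.0, -0.0]
force: [-0.5, 0.1, -0.9]
gripper_width: 0.0004
grasp_force: 0.0
```

```bash
python3 - <<'E'
from h import *
o=robot.get_obs();print(o["time_s"],loc(o["ee_pos"])*1000,o["force"]@M)
im,d=robot.get_image("side"); q=loc(cloud("side",d)).reshape(-1,3)*1000;x,y,z=q.T
for a in range(-120,110,15):
  k=(x>a)&(x<a+15)&(y>70)&(y<95)&(z>50)&(z<220)
  if k.sum()>3: print(a,k.sum(),np.percentile(z[k],[10,90]).round())
E
```

```text
22.8667 [-42.01935878   0.24296935 159.43842727] [-5.39271757e-01 -8.05817854e-04 -9.40071968e-01]
-90 97 [55. 79.]
-75 246 [ 70. 160.]
-60 227 [ 69. 165.]
-45 187 [ 78. 163.]
-30 189 [ 79. 161.]
-15 182 [ 78. 160.]
0 156 [ 79. 157.]
15 145 [ 78. 148.]
30 137 [ 79. 140.]
45 134 [ 79. 132.]
60 106 [116. 123.]
75 39 [109. 115.]
```

Call:
send_rows([
  {"xyz":[-0.146,0.034,0],"turn":[0,0,0]},
  {"xyz":[-0.146,0.034,0],"turn":[0,0,0]},
  {"xyz":[-0.146,0.034,0],"turn":[0,0,0]},
  {"xyz":[-0.146,0.034,0],"turn":[0,0,0]},
  {"xyz":[-0.146,0.034,0],"turn":[0,0,0]},
  {"xyz":[0,0,0],"turn":[0,0,0]},
  {"xyz":[0,0,0],"turn":[0,0,0]},
  {"xyz":[0,0,0],"turn":[0,0,0]},
  {"xyz":[0,0,0],"turn":[0,0,0]},
  {"xyz":[0,0,0],"turn":[0,0,0]},
])

```text
time_s: 23.75
ee_pos: [0.354, 0.2708, 0.1597]
tool_rot: [0.113, 0.994, 0.0, 0.0]
force: [1.1, 0.0, -0.6]
gripper_width: 0.0003
grasp_force: 0.0
```

```bash
cat > cov.py <<'E'
from h import *
o=robot.get_obs();print(o["time_s"],loc(o["ee_pos"])*1000,o["force"]@M)
for n in("side","top"):
  im,d=robot.get_image(n); q=loc(cloud(n,d)).reshape(-1,3)*1000;x,y,z=q.T
  for lo,hi in((70,95),(-95,-70)):
    print(n,lo,[(a,np.percentile(z[k],90).round(),int(k.sum())) for a in range(-100,100,20) for k in [(x>a)&(x<a+20)&(y>lo)&(y<hi)&(z>50)&(z<220)] if k.sum()>3])
E
python3 cov.py
```

```text
23.75 [-71.24137248   0.46480626 159.68012115] [ 1.05341625  0.25101348 -0.59586382]
side 70 [(-100, np.float64(106.0), 140), (-80, np.float64(112.0), 258), (-60, np.float64(118.0), 243), (-40, np.float64(124.0), 227), (-20, np.float64(124.0), 207), (0, np.float64(122.0), 191), (20, np.float64(120.0), 189), (40, np.float64(118.0), 168), (60, np.float64(116.0), 75)]
side -95 [(-100, np.float64(106.0), 83), (-80, np.float64(112.0), 164), (-40, np.float64(125.0), 8), (-20, np.float64(123.0), 42), (0, np.float64(121.0), 24), (20, np.float64(120.0), 136), (40, np.float64(118.0), 133), (60, np.float64(116.0), 52)]
top 70 [(-80, np.float64(114.0), 70), (-60, np.float64(119.0), 158), (-40, np.float64(125.0), 163), (-20, np.float64(124.0), 167), (0, np.float64(123.0), 164), (20, np.float64(121.0), 166), (40, np.float64(119.0), 162), (60, np.float64(118.0), 109)]
top -95 [(-80, np.float64(114.0), 26), (-60, np.float64(120.0), 159), (-40, np.float64(125.0), 163), (-20, np.float64(124.0), 170), (0, np.float64(123.0), 164), (20, np.float64(121.0), 163), (40, np.float64(119.0), 161), (60, np.float64(117.0), 97)]
```

Call:
send_rows([
  {"xyz":[-0.02,0,-0.25],"turn":[0,0,0]},
  {"xyz":[-0.02,0,-0.25],"turn":[0,0,0]},
  {"xyz":[-0.02,0,-0.25],"turn":[0,0,0]},
  {"xyz":[0,0,-0.25],"turn":[0,0,0]},
  {"xyz":[0,0,-0.25],"turn":[0,0,0]},
  {"xyz":[0,0,-0.2],"turn":[0,0,0]},
  {"xyz":[0,0,-0.05],"turn":[0,0,0]},
  {"xyz":[0,0,-0.05],"turn":[0,0,0]},
])

```text
time_s: 24.52
ee_pos: [0.3512, 0.2707, 0.0974]
tool_rot: [0.113, 0.994, -0.0, -0.0]
force: [-0.4, 0.5, 0.2]
gripper_width: 0.0006
grasp_force: 0.0
```

Call:
send_rows([
  {"xyz":[0,0,-0.05],"turn":[0,0,0]},
  {"xyz":[0,0,-0.05],"turn":[0,0,0]},
  {"xyz":[0,0,-0.05],"turn":[0,0,0]},
])

```text
time_s: 24.77
ee_pos: [0.3518, 0.2711, 0.0927]
tool_rot: [0.113, 0.994, 0.0, 0.001]
force: [-2.4, -0.9, 11.4]
gripper_width: 0.0003
grasp_force: 5.0
```

Call:
send_rows([
  {"xyz":[0,0,-0.05],"turn":[0,0,0]},
  {"xyz":[0,0,-0.05],"turn":[0,0,0]},
  {"xyz":[0,0,0],"turn":[0,0,0]},
])

```text
time_s: 25.02
ee_pos: [0.3507, 0.2712, 0.0879]
tool_rot: [0.113, 0.994, 0.0, -0.0]
force: [-2.3, 0.3, 1.2]
gripper_width: 0.0008
grasp_force: 0.9
```

Call:
send_rows([
  {"xyz":[0,0,-0.05],"turn":[0,0,0]},
  {"xyz":[0,0,-0.05],"turn":[0,0,0]},
  {"xyz":[0,0,-0.05],"turn":[0,0,0]},
])

```text
time_s: 25.27
ee_pos: [0.3521, 0.2709, 0.0823]
tool_rot: [0.113, 0.994, 0.0, 0.001]
force: [-3.7, -1.7, 19.3]
gripper_width: 0.0006
grasp_force: 9.5
```

Call:
send_rows([
  {"xyz":[0,0,-0.05],"turn":[0,0,0]},
  {"xyz":[0,0,-0.05],"turn":[0,0,0]},
  {"xyz":[0,0,0],"turn":[0,0,0]},
])

```text
time_s: 25.52
ee_pos: [0.3524, 0.271, 0.0816]
tool_rot: [0.113, 0.994, 0.0, 0.001]
force: [-7.6, -4.2, 32.1]
gripper_width: 0.0008
grasp_force: 16.1
```

Firm at 32 N. I lift off and check.

Call:
send_rows([
  {"xyz":[0,0,0.15],"turn":[0,0,0]},
  {"xyz":[0,0,0.3],"turn":[0,0,0]},
  {"xyz":[0,0,0.3],"turn":[0,0,0]},
  {"xyz":[0,0,0.3],"turn":[0,0,0]},
  {"xyz":[0,0,0.3],"turn":[0,0,0]},
  {"xyz":[0,0,0.3],"turn":[0,0,0]},
  {"xyz":[0,0,0.3],"turn":[0,0,0]},
  {"xyz":[0,0,0],"turn":[0,0,0]},
  {"xyz":[0,0,0],"turn":[0,0,0]},
  {"xyz":[0,0,0],"turn":[0,0,0]},
])

```text
time_s: 26.35
ee_pos: [0.351, 0.2705, 0.1549]
tool_rot: [0.113, 0.994, -0.0, -0.0]
force: [0.8, 0.8, -0.4]
gripper_width: 0.0004
grasp_force: 0.0
```

```bash
python3 cov.py
```

```text
26.35 [-74.11537269  -0.50751227 154.93412914] [ 0.57121695  0.99286018 -0.40293426]
side 70 [(-100, np.float64(94.0), 113), (-80, np.float64(101.0), 218), (-60, np.float64(110.0), 225), (-40, np.float64(116.0), 208), (-20, np.float64(116.0), 191), (0, np.float64(116.0), 186), (20, np.float64(116.0), 194), (40, np.float64(116.0), 174), (60, np.float64(115.0), 48)]
side -95 [(-100, np.float64(94.0), 81), (-80, np.float64(100.0), 142), (-40, np.float64(117.0), 15), (-20, np.float64(116.0), 35), (0, np.float64(116.0), 51), (20, np.float64(116.0), 142), (40, np.float64(116.0), 138), (60, np.float64(115.0), 35)]
top 70 [(-80, np.float64(103.0), 101), (-60, np.float64(111.0), 151), (-40, np.float64(117.0), 164), (-20, np.float64(117.0), 165), (0, np.float64(118.0), 165), (20, np.float64(117.0), 163), (40, np.float64(118.0), 160), (60, np.float64(116.0), 109)]
top -95 [(-80, np.float64(103.0), 58), (-60, np.float64(110.0), 155), (-40, np.float64(117.0), 160), (-20, np.float64(117.0), 164), (0, np.float64(117.0), 165), (20, np.float64(117.0), 162), (40, np.float64(117.0), 165), (60, np.float64(114.0), 95)]
```

The cover is level (its top reads 116 mm all along) and stays shut on both sides.

```bash
python3 -c "
from rig import robot
print(robot.sign_off())"
```

```text
the job is handed in; nothing more can be done
None
```

The job is handed in at about 26 s: the roll is against the stop plate, the guide just touches it (about 6 N on the tool at contact, including its roughly 3 N slide friction), and the cover is snapped shut and holding; an early push set too high only tipped the roll, so I redid it lower.

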